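# Seat the adapter plate on the shaker's locating pins

### The arm

A 7-joint arm with a two-finger parallel gripper is mounted at the origin on the work surface. World frame = base frame: x ahead of the robot, y to its left, z up, the work surface at z = 0. Lengths are in m, angles in rad, forces in N, time in s.
With the tool pointing down it reaches from about 0.425 to 0.825 m from the base axis. Payload 3.6 kg.
Tool frame: the origin (TCP) lies where the fingers leave the gripper's body, on its centre line; the fingertips stand 73 mm ahead of it and the grasp point (between the pads) lies 54 mm ahead of it; x points along the fingers, y is the direction in which the jaws open and shut, and the axes are right-handed (so a half turn about x gives the same grasp; the last joint's range is limited). The gripper opens to 85 mm and grips with 20 to 120 N. Pads are 22 mm wide; open, the fingers measure 114 mm over their backs; the gripper's body (76 mm by 85 mm) begins 54 mm behind the grasp point. The pads swing forward as they close: fully open they stand 13 mm farther back than shut.
Start: joints at [1.218, 0.615, -0.013, 1.423, 0.008, 1.103, -0.04], TCP at [0.208, -0.616, 0.304] pointing down, gripper open.
Joint ranges: [-3.12, 3.12], [-0.3, 2.06], [-1.34, 1.32], [0.26, 2.42], [-1.36, 4.5], [0.01, 1.98], [-2.84, 2.84]. Speed limits (rad/s): [2.79, 2.79, 3.14, 3.14, 3.14, 3.14, 3.14].

### API

Orientations are given as a unit quaternion [x, y, z, w].
In Python, from station import arm, snapshot, camera_info, ticket gives the robot as it stands. Calls block until the motion is done:
- arm.movep(position, orientation): joint-space move of the TCP to a pose.
- arm.line_to(position, velocity=0.15, ori=None): straight line of the TCP; ori=None keeps the orientation; velocity is the mean speed in m/s.
- arm.move_j(angles): joint-space move.
- arm.move_gripper(opening, effort=None): opening from 0.0 (shut) to 1.0 (fully open); effort is the grip in N (None keeps the last); returns when the fingers have stopped.
- arm.pause(seconds).
- arm.ik(position, orientation): joint angles nearest the present ones, or None.
- snapshot(name): name is "scene" or "top"; returns the picture (384x512x3 uint8, blue, green, red); there is no depth.
- camera_info(name): a dict with "fx", "fy", "cx", "cy" (pixels), "R" (3x3) and "t" (3): a world point X has camera coordinates R X + t. Camera axes: x right, y down, z forward; pixel columns grow to the right and rows downward; lengths in m; the calibration is good to about 2 mm. A picture is of the moment at which its call begins. camera_info takes no time and is no camera call.
A pose or a line that the arm cannot do raises arm.MotionError and nothing moves.
- ticket.finish_job(): hands the job in, once; it reports no verdict.
Readings, each from a call of its own:
- arm.read_time(): time.
- arm.read_joint_positions(): joint angles.
- arm.read_dq(): joint speeds.
- arm.read_effort(): joint torques, N m.
- arm.read_tool_pos(): TCP position.
- arm.read_eef_rot(): TCP orientation.
- arm.read_ft_force(): force on the tool from outside, world axes, zero at the start.
- arm.read_wrist_torque(): the same for the moment, N m.
- arm.read_opening(): opening from 0.0 (shut) to 1.0 (fully open).
Only numpy, scipy, OpenCV 4.12 (cv2) and the standard library are available. Lean on these libraries where they do the work, as an engineer would, in place of code of your own. Each camera call takes 0.05 s, during which the arm holds its last target. There are 200 camera calls.

### The job

The aluminium adapter plate on the lab shaker's platform is riding crooked on top of the two locating pins. With the fingertips, nudge it sideways until both of its holes drop over the pins and it lies flat on the platform, then take the hand away. Never pick the plate up, keep it on the platform, and leave the vial, the pot and everything else where they stand.

Things in the scene. Friction and masses are not known exactly. Their poses are not given: they have to be found in the camera images.
- shaker: bench shaker, immovable. Its flat platform with a black rubber mat is 280 mm (x) by 360 mm (y), the mat's top 90 mm above the table. Origin: on the table under the platform's centre; x points away from the robot, y to the left (up to 0.3 rad turned), z up. A white line 3 mm wide printed on the mat frames the plate's home, 3 mm clear of it all round.
- plate: loose aluminium plate, 110 mm (x) by 180 mm (y), 8 mm thick, 0.3 to 0.6 kg, square edges, two rows of seven grey tube dimples (look only) and two through holes 12.5 mm wide on its long centreline. Origin: centre of its underside, z its upper side, y along the line of holes. Home: origin at the shaker's x = y = 0, 90 mm above the table, axes as the shaker's.
- pin_left (a point): foot of the left locating pin, on the mat at the shaker's y = +50 mm: a fixed steel pin 10 mm thick and 9 mm tall, its top 3 mm tapering to 6 mm across; axes as the shaker's. Home, it stands 1 mm proud of the plate.
- pin_right (a point): foot of the right locating pin, the same, at the shaker's y = -50 mm
- hole_left (a point): centre of the plate's left hole at the underside, at the plate's y = +50 mm; belongs over pin_left. At the start the plate rests on both pin tops and on its far long edge, leaning about 0.12 rad; it is 18 to 30 mm too far along the shaker's +x, up to 28 mm off along its y, either way, and up to 0.12 rad turned
- hole_right (a point): centre of the plate's right hole at the underside, at the plate's y = -50 mm; belongs over pin_right
- vial: small amber vial with a black cap, 28 mm across, 45 mm tall, standing on the far left corner of the shaker's platform; bystander; origin: centre of its underside
- pot: small clear pot with a white cap, 30 mm across, 35 mm tall, standing on the near right corner of the platform; bystander; origin: centre of its underside
- rack: white rack of capped sample tubes, 90 x 200 mm, 91 mm tall, on the table to the right; bystander; origin: centre of its underside
- wash_bottle: white bottle, 66 mm across, 160 mm tall, on the table to the right; bystander; origin: centre of its underside
- beaker: glass beaker, 70 mm across, 85 mm tall, on the table to the left; bystander; origin: centre of its underside
- tip_box: pipette tip box, 85 x 125 mm, 62 mm tall, on the table to the left; bystander; origin: centre of its underside
- marker: marker pen, 12 x 130 x 12 mm, lying on the table beyond the shaker; bystander; origin: centre of its underside
Things that resemble listed ones, but are neither listed nor needed, are in the scene too. Several things have the shape of the plate; the one meant has the colours described above.

How it is judged:
At the end, for the whole second after the job is handed in: each hole centre within 3 mm of its pin seen from above, the plate's underside within 2 mm of the mat and tilted less than 0.025 rad, at rest; every bystander within 25 mm of where it stood (horizontal distance between hole_left and pin_left below 0.003 m and horizontal distance between hole_right and pin_right below 0.003 m and z of plate in the frame of shaker below 0.092 m and angle between plate's own z axis and vertical below 0.025 rad and linear speed of plate below 0.01 m/s and distance of each of vial, pot, rack, wash_bottle, beaker, tip_box, marker from where it was at the start of the episode below 0.025 m); the robot touches nothing.
It fails at once if the plate is lifted: its origin more than 18 mm above the mat (it starts about 7 mm above) (z of plate in the frame of shaker above 0.108 m).
It fails at once if the plate is tipped up by more than 0.3 rad (angle between plate's own z axis and vertical above 0.3 rad).
It fails at once if the plate is pushed off the platform (z of plate in the frame of shaker below 0.08 m).
It fails at once if a bystander is moved by more than 25 mm (distance of any of vial, pot, rack, wash_bottle, beaker, tip_box, marker from where it was at the start of the episode above 0.025 m).
It fails at once if the vial or the pot is knocked over (angle between any of vial, pot's own z axis and vertical above 0.5 rad).
It also fails if it takes over 72 s, if anything falls off the work surface, if the arm or the gripper's body presses on something with over 40 N, if the wrist force passes 120 N, or if a joint passes its speed limit or range.

## Working session

There is one attempt and no reset: what is moved stays moved. The work goes in short steps, each a Python script; the robot and the scene stay as the last script left them, time stands still between calls to the robot, and variables do not carry over. Pictures are saved under pics/ and viewed, about 8 in all and at most 12, crops included, and the job is handed in when it is done.

```bash
ls; mkdir -p pics; python3 - <<'E'
from station import arm,snapshot,camera_info
import cv2,numpy as np
for n in("scene","top"):
    im=snapshot(n); cv2.imwrite(f"pics/{n}0.png",im); c=camera_info(n); print(n,{k:np.round(v,4).tolist() for k,v in c.items()})
a=[cv2.imread(f"pics/{n}0.png") for n in("scene","top")]
print(arm.read_time(),arm.read_tool_pos(),arm.read_eef_rot())
E
```

```text
pics
scene {'fx': 494.8748, 'fy': 494.8748, 'cx': 256.1141, 'cy': 184.8699, 'R': [[-0.2071, 0.9781, -0.0192], [0.526, 0.0948, -0.8452], [-0.8249, -0.1852, -0.5341]], 't': [0.1302, -0.1798, 1.9323]}
top {'fx': 480.473, 'fy': 480.473, 'cx': 251.8388, 'cy': 185.917, 'R': [[0.0039, -0.9998, -0.0199], [-0.9914, -0.0013, -0.1307], [0.1307, 0.0202, -0.9912]], 't': [-0.0057, 0.5275, 1.3764]}
0.1 [ 0.20790798 -0.61527385  0.30283812] [-0.69759514 -0.11556097  0.69788141 -0.11387812]
```

View pics/top0.png

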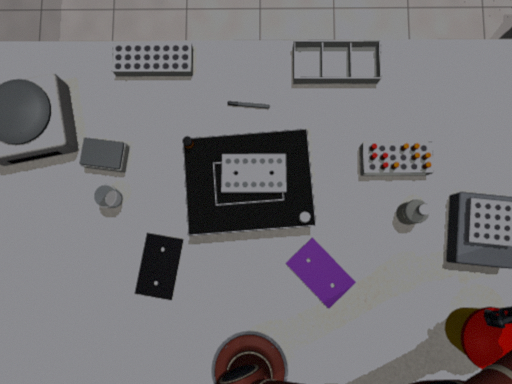

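View pics/scene0.png

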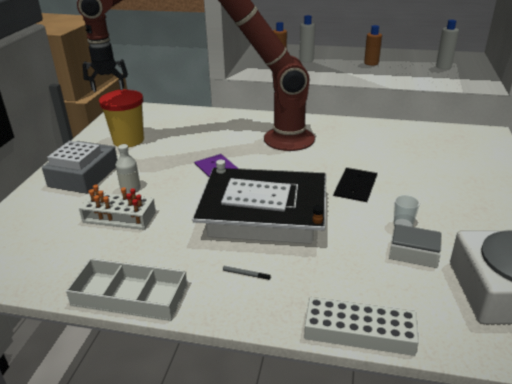

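Candidates in the top view: the aluminium plate on the mat (254,173), the black plate (160,267), the purple plate (320,272), a tube block (153,60) and a dimpled box (490,222). The description fits (254,173), so I'll check that one in a close crop.

```bash
python3 - <<'E'
import cv2,numpy as np
im=cv2.imread("pics/top0.png")[122:242,176:324]
cv2.imwrite("pics/c1.png",cv2.resize(im,None,fx=5,fy=5,interpolation=cv2.INTER_CUBIC))
E
```

```text
(no output)
```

View pics/c1.png

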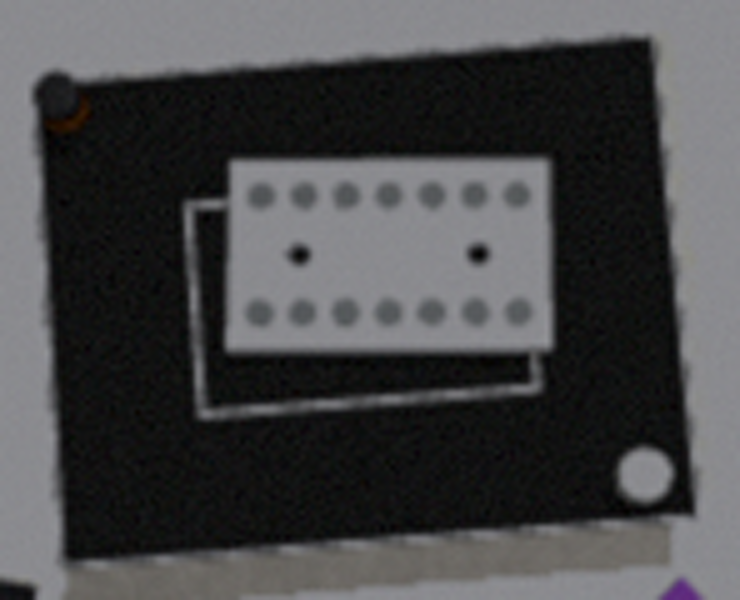

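```bash
cat > h.py <<'E'
from station import arm,snapshot,camera_info,ticket
import cv2,numpy as np
from scipy.optimize import least_squares
from scipy.spatial.transform import Rotation as Ro
C=camera_info("top")
def proj(X):
    p=np.asarray(X)@np.array(C["R"]).T+np.array(C["t"]); return np.c_[C["fx"]*p[:,0]/p[:,2]+C["cx"],C["fy"]*p[:,1]/p[:,2]+C["cy"]]
def crop2full(u,s=5,o=(176,122)): return (np.asarray(u,float)+.5)/s-.5+np.array(o)
def pts(q,P,pitch=0.):   # q=x,y,yaw ; P in body frame (z world)
    P=np.asarray(P,float); r=Ro.from_euler('z',q[2]).as_matrix()
    return P@r.T+[q[0],q[1],0]
def fit(P,uv,q0=(.5,0,0)):
    s=least_squares(lambda q:(proj(pts(q,P))-uv).ravel(),q0,loss="soft_l1"); return s.x,(proj(pts(s.x,P))-uv)
def quat(yaw):
    c,s=np.cos(yaw),np.sin(yaw)
    return Ro.from_matrix(np.array([[0,-s,c],[0,c,s],[-1,0,0]])).as_quat()
E
python3 - <<'E'
from h import *
mat=[[.14,-.18,.09],[-.14,-.18,.09],[-.14,.18,.09]]; fr=[[-.0595,.0945,.09],[-.0595,-.0945,.09],[.0595,.0945,.09]]
uv=crop2full([[652,40],[692,515],[65,560],[202,415],[540,389],[187,205]])
q,r=fit(mat+fr,uv); print("shaker",q,"\n",r.round(2))
# plate tilted .12 about y, far edge on mat: heights of the top surface
t=.12; z=lambda x:.09+(.055-x)*np.sin(t)+.008*np.cos(t)
c=lambda x:x*np.cos(t)+.008*np.sin(t)
P=[[c(x),y,z(x)] for x,y in [(.055,.09),(.055,-.09),(-.055,.09),(-.055,-.09),(0,.05),(0,-.05)]]
uv=crop2full([[229,158],[552,158],[226,352],[554,352],[300,254],[479,254]])
p,r=fit(P,uv); print("plate",p,"\n",r.round(2))
R=Ro.from_euler('z',-q[2]).as_matrix(); print("rel mm",(R@np.r_[p[:2]-q[:2],0]*1000).round(1),p[2]-q[2])
E
```

```text
shaker [0.53503044 0.00612647 0.07854403] 
 [[ 0.91 -2.03]
 [ 1.93  0.82]
 [-1.49  1.59]
 [-0.22 -0.4 ]
 [-0.73 -0.33]
 [ 0.07  0.01]]
plate [ 0.55550984 -0.01047005  0.00132904] 
 [[ 0.47  0.56]
 [-0.5   0.47]
 [ 0.26 -0.51]
 [-0.4  -0.5 ]
 [ 0.12  0.02]
 [ 0.03  0.  ]]
rel mm [ 19.1 -18.2   0. ] -0.07721499348205478
```

```bash
cat >> h.py <<'E'
S=np.array([.5350,.0061,.0785])
def W(x,y,z): # shaker xy (mm) -> world
    return pts(S,[[x/1e3,y/1e3,z]])[0]
def sh(p): r=Ro.from_euler('z',-S[2]).as_matrix()@(np.array(p)-[S[0],S[1],0]); return (r*1e3).round(1)
def F(): return Ro.from_euler('z',-S[2]).as_matrix()@np.array(arm.read_ft_force())
def step(d,n,stop,v=.02):
    """n steps of d (mm, shaker frame xyz), until stop(force change); absolute targets"""
    f0=F(); p=np.array(arm.read_tool_pos()); D=W(d[0],d[1],0)-W(0,0,0)+[0,0,d[2]/1e3]; log=[]
    for i in range(n):
        p=p+D; arm.line_to(p,v); f=F()-f0; log.append(f.round(1).tolist())
        if stop(f): break
    print(i+1,"steps; at",sh(arm.read_tool_pos()),"t",arm.read_time()); return log
def look(name,s=5,o=(176,122),wh=(148,120)):
    im=snapshot("top"); cv2.imwrite(f"pics/{name}_full.png",im)
    im=im[o[1]:o[1]+wh[1],o[0]:o[0]+wh[0]]; cv2.imwrite(f"pics/{name}.png",cv2.resize(im,None,fx=s,fy=s,interpolation=cv2.INTER_CUBIC))
E
python3 - <<'E'
from h import *
q=quat(S[2])
for k in (0,1):
    y=S[2]+np.pi*k; print(k,arm.ik(W(24,-137,.28),quat(y)),arm.ik(W(24,-137,.168),quat(y)))
arm.movep(W(24,-137,.28),q); arm.move_gripper(0.0)
print(arm.read_time())
arm.line_to(W(24,-137,.180),.12); arm.pause(.2); print(F())
print(step((0,0,-1),14,lambda f:abs(f[2])>3)[-4:], sh(arm.read_tool_pos()))
E
```

```text
0 [ 0.64705179  0.64156559 -0.77505288  1.63931103  0.49810658  1.06858078
  1.37492919] [ 0.60059579  0.77309166 -0.69816929  1.75213695  0.63635885  0.85626306
  1.25809779]
1 [ 0.23062104  0.53554289 -0.0724349   1.65299216  0.04526746  0.95469264
 -1.3501672 ] [ 0.19280893  0.6737552  -0.01312799  1.76571585  0.0126813   0.70220327
 -1.31942833]
3.0417
[0.38386592 0.86147241 0.16567181]
14 steps; at [  24.3 -137.1  166.7] t 7.725
[[0.6, -1.0, -0.4], [-0.0, -0.8, 0.4], [-0.3, -1.2, -0.6], [-0.8, -0.6, -0.1]] [  24.3 -137.1  166.7]
```

```bash
python3 - <<'E'
from h import *
print(step((0,1.5,0),18,lambda f:f[1]<-1.8 and abs(f[1])>1.8)[-5:])
print(step((0,2,0),5,lambda f:np.linalg.norm(f)>25))
look("p1")
E
```

```text
11 steps; at [  24.3 -121.   166.7] t 10.475
[[0.3, -1.3, -0.9], [0.0, 0.3, -1.0], [0.9, -0.6, 0.1], [-0.1, -1.5, -0.4], [0.5, -2.5, -1.2]]
5 steps; at [  24.3 -110.7  166.7] t 11.725
[[1.0, 0.6, 1.3], [-0.4, 1.2, 1.8], [0.3, 0.5, 1.3], [0.7, 1.4, 0.9], [0.2, -0.1, 1.8]]
```

View pics/p1.png

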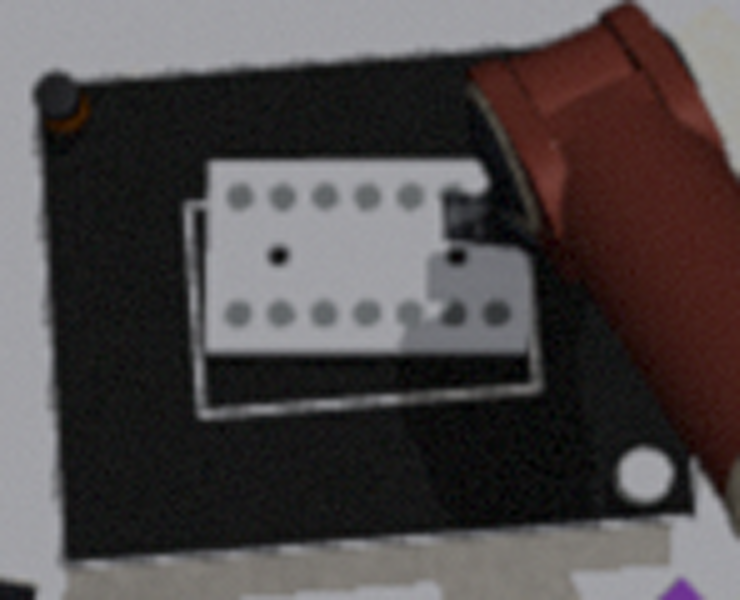

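```bash
python3 - <<'E'
from h import *
fr=[[-.0595,.0945,.09],[-.0595,-.0945,.09],[.0595,.0945,.09]]
q,r=fit(fr,crop2full([[202,415],[540,389],[187,205]])); print(q,r.round(2))
def toc(p): return ((p-[176,122]+.5)*5-.5).round(1)
for s in (S,q): print(toc(proj(pts(s,[[0,.05,.098],[0,-.05,.098]]))).tolist(), toc(proj(pts(s,[[.02,.05,.104],[.02,-.05,.104]]))).tolist())
print(step((0,2,0),3,lambda f:np.linalg.norm(f)>25))
print(step((0,-5,0),3,lambda f:False,.06))
arm.line_to(W(24,-125,.28),.2); print(arm.read_time())
# go behind the far edge, open
arm.movep(W(105,0,.28),quat(S[2]));arm.move_gripper(1.0)
look("p2"); print(arm.read_time())
E
```

```text
[0.53436278 0.00533992 0.07994694] [[ 0.09 -0.12]
 [-0.42 -0.14]
 [ 0.32  0.29]]
[[271.7, 300.5], [449.2, 286.8]] [[268.5, 263.7], [446.5, 250.0]]
[[273.0, 301.7], [450.5, 287.8]] [[269.8, 265.0], [447.8, 251.0]]
3 steps; at [  24.4 -104.4  166.7] t 12.5417
[[1.5, 0.7, -1.3], [0.8, 0.1, -0.3], [1.8, 0.3, -0.1]]
3 steps; at [  24.3 -120.   166.6] t 13.2917
[[-0.1, 1.8, 0.4], [0.4, 1.9, 0.9], [-0.3, 1.4, 0.1]]
14.0083
15.4917
```

View pics/p2.png

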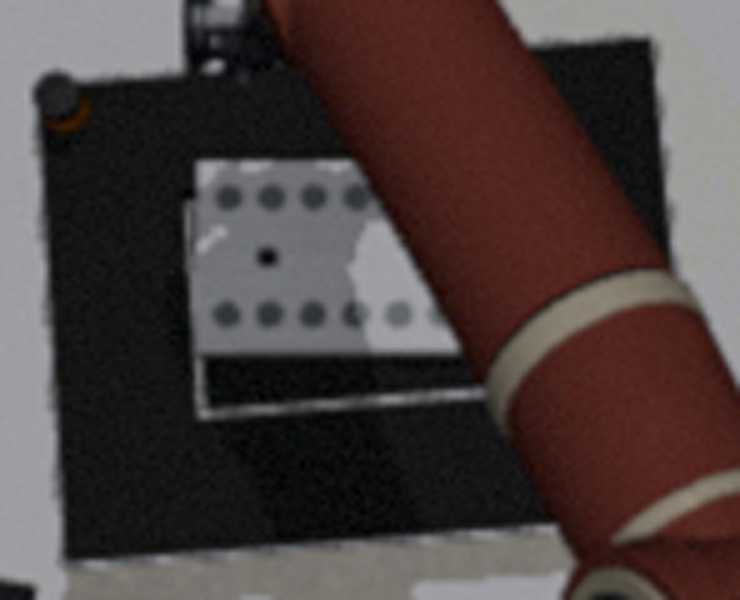

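```bash
python3 - <<'E'
from h import *
arm.line_to(W(105,0,.17),.15); arm.pause(.1)
l=step((0,0,-1.5),12,lambda f:f[2]>3,.03); print(l[-3:])
step((0,0,2),1,lambda f:False)
print(F())
l=step((-2,0,0),16,lambda f:f[0]>2.5,.03); print(l[-4:])
look("p3")
E
```

```text
12 steps; at [105.7   0.3 153.3] t 19.475
[[-0.3, 0.4, 0.1], [-2.1, 1.0, -0.3], [-0.8, 0.2, -0.3]]
1 steps; at [105.9   0.3 155.6] t 19.725
[-0.36056967  0.43362884 -0.31341939]
10 steps; at [ 86.4   0.7 156. ] t 22.225
[[-1.0, -0.8, 0.5], [0.3, 0.3, 0.4], [0.3, -0.9, -0.5], [2.8, -0.2, -0.1]]
```

View pics/p3.png

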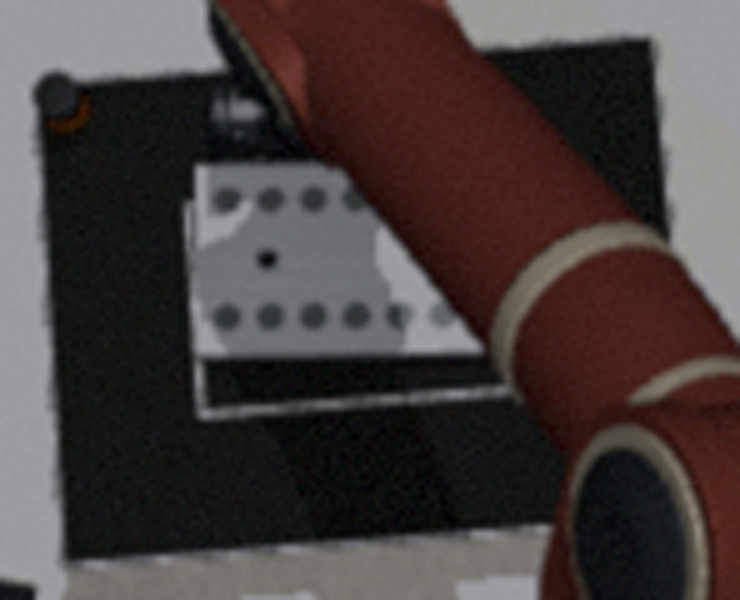

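```bash
python3 - <<'E'
from h import *
l=step((-2,0,0),7,lambda f:f[0]>12,.03); print([a[0] for a in l])
look("p4a")
l=step((-1,0,0),4,lambda f:f[0]>10,.02); print(l)
look("p4")
a=cv2.imread("pics/p4a.png")[100:450,150:520];b=cv2.imread("pics/p4.png")[100:450,150:520]
cv2.imwrite("pics/p4ab.png",np.hstack([a,b]))
E
```

```text
7 steps; at [ 72.4   0.2 156.1] t 24.025
[-0.3, 1.3, 1.2, 0.3, 2.3, 1.6, 2.5]
4 steps; at [ 68.2   0.2 156.1] t 25.075
[[-0.1, 0.6, 0.1], [-1.0, 0.1, -1.0], [-1.0, 0.0, 0.6], [-0.0, -0.0, -0.1]]
```

View pics/p4ab.png

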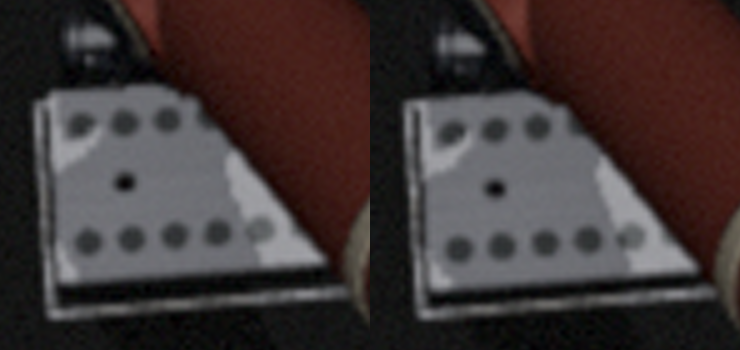

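```bash
python3 - <<'E'
from h import *
l=step((-1,0,0),8,lambda f:f[0]>7,.02); print(l)
look("p5")
E
```

```text
8 steps; at [ 61.4   0.3 156.6] t 27.125
[[-0.3, 0.3, 0.6], [-1.5, 1.2, -1.7], [-2.2, 2.1, -1.8], [-2.5, 1.2, -2.2], [-1.5, 1.4, -2.5], [0.1, 0.8, -2.4], [0.7, 0.2, -1.7], [2.5, 2.4, -2.3]]
```

View pics/p5.png

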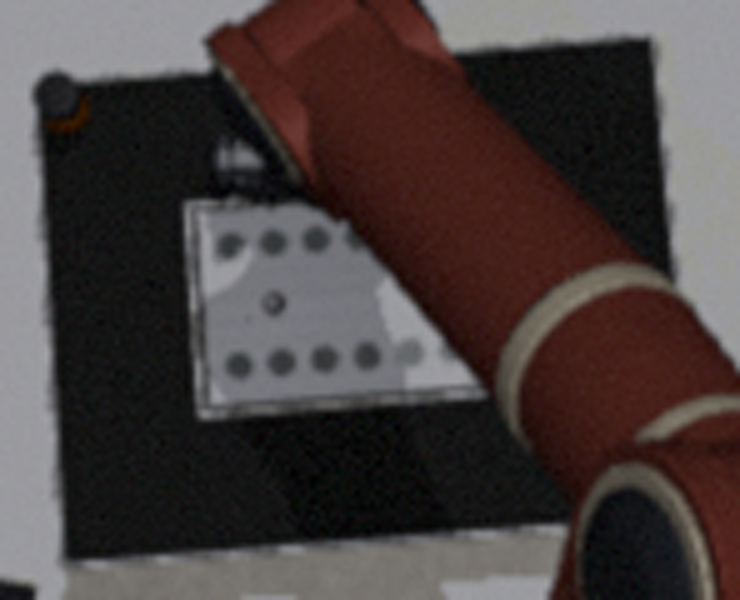

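The plate has dropped: the left hole at (274,302) shows the bright pin tip and the frame gap is even. I'll back off and check the whole plate.

```bash
python3 - <<'E'
from h import *
step((20,0,0),1,lambda f:False,.08)
p=np.array(arm.read_tool_pos()); arm.line_to([p[0],p[1],.32],.2)
arm.movep([.35,-.45,.35],quat(S[2]))
look("p6"); print(arm.read_time(),F())
i=snapshot("scene"); cv2.imwrite("pics/s6.png",cv2.resize(i[150:260,180:360],None,fx=4,fy=4,interpolation=cv2.INTER_CUBIC))
a=cv2.imread("pics/p6.png");b=cv2.imread("pics/s6.png"); b=cv2.resize(b,(740,452))
c=np.vstack([a,b]); cv2.imwrite("pics/c6.png",cv2.resize(c,(422,600),interpolation=cv2.INTER_AREA))
E
```

```text
1 steps; at [ 79.9   0.2 155.7] t 27.5917
30.5333 [ 0.31182806 -0.49727111 -0.28650876]
```

View pics/p6.png

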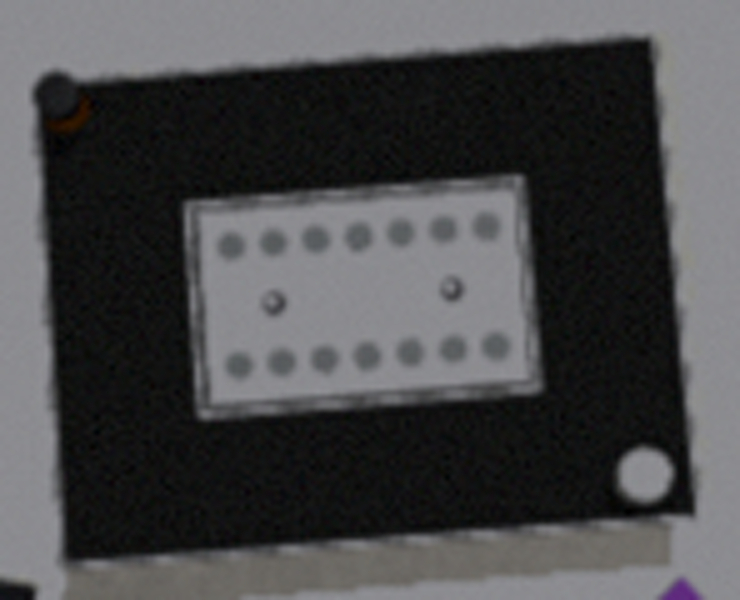

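View pics/s6.png

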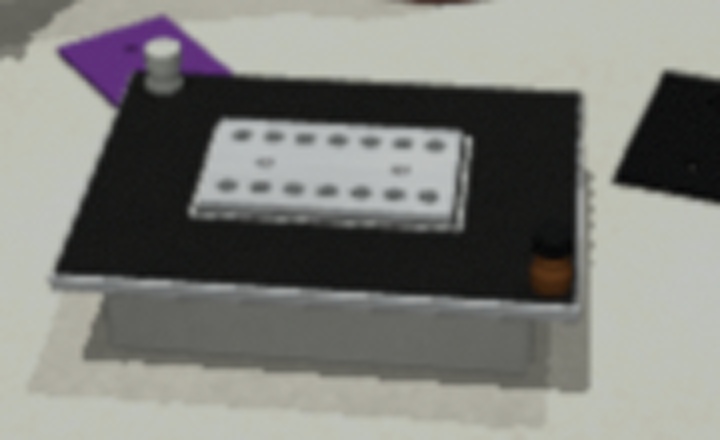

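Both pins show in their holes, at (274,302) and (452,289). The frame is visible evenly all round, the plate lies flat, and the vial (57,98) and pot (645,474) haven't moved. The hand is clear, so I'm handing in.

```bash
python3 -c "
from station import ticket; print(ticket.finish_job())"
```

```text
the job is handed in; nothing more can be done
None
```

The plate is seated on both pins and lies flat in its printed frame. I handed the job in just after 30.5 s of the 72 s.

- **What I did:** I pushed the plate's right end about 18 mm to the left with the shut fingertips. I then opened the fingers and pushed the far long edge squarely toward the robot, which straightened the plate until it dropped over the pins. After that I backed off and raised the hand clear.
- **Last checks:** The final pictures show a pin in each hole, within about 1 mm of where the frame says home is, and an even frame gap all round. The plate lay flat in both views, and the vial and pot had not moved. The wrist force was close to zero.
- **Not checked:** I did not look again at the table bystanders (rack, wash bottle, beaker, tip box, marker) at the end. I noticed no contact with any of them.
- **Disagreement:** The mat's corners were about 2 pixels off the stated platform size, probably because the mat is slightly smaller than the platform. The printed frame fitted to within about 0.4 pixels.

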